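# Bayonet-lock the reference lens in the tilted test mount and tug-check it

### The job

Fit the reference lens in the inclined bayonet mount: put its two lugs in at the entry slots, push it in against the spring until its shoulder meets the mount's face, turn it a quarter turn clockwise (seen looking into the mount) and let the spring lift it into its lock. Then, gripping the barrel, tug it straight out along its axis until the sprung collar has come up about 6 mm, not to the end of its 12 mm stroke, let the collar settle back down, and let go, leaving the lens locked. Leave the other things on the bench where they are.

Things in the scene. Friction and masses are not known exactly. Their poses are not given: they have to be found in the camera images.
- lens: Loose lens barrel, 160-260 g, 100 mm tall, standing upright on its nose. Origin: centre of the nose's end face; z up the barrel. Steel nose 40 mm in diameter (end chamfered to 33) to z=23 mm with two opposite lugs on +x and -x; shoulder ring 54 mm in diameter at z=23-31 with two pointer tabs right above the lugs, reaching 33 mm off the axis; then the barrel. A half turn about z is the same.
- lens_grip (a point): Middle of the smooth round black barrel of the lens, 48 mm in diameter, z=31 to 100 mm above the lens's origin: the place to grip. This point is on the axis at 70 mm; axes as the lens.
- lug (a point): Top face of one of the two lens lugs, 24 mm off the axis on +x, 12 mm above the nose's end. Each lug is 10 mm wide, reaches 27 mm from the axis and spans z=4 to 12 mm; its lower end tapers to 5 mm.
- mouth (a point): Centre of the mount's open mouth (bore 43 mm), in its front face, on the collar (68 mm in diameter) and moving with it; 105 mm above the bench. z: the mount's axis, out of the mouth, leaning 30 degrees from vertical, roughly toward the robot. x: the line of the lugs when locked. Lens origin in this frame: fully pushed z=-23 mm (shoulder on face); locked z=-16 mm (shoulder 7 mm off the face).
- slot (a point): Middle of one of the two open entry slots in the mount's face, 24 mm from the axis at +80 degrees about the mouth's z from its x; the other is opposite. 16 mm wide, marked by an upright rib outside the collar. The lens goes in with lugs here, then turns 80 degrees clockwise seen from outside (negative about z) to the mouth's x; end walls stop it 7 degrees beyond and block the other direction.
- collar (a joint): Lift of the mount collar along its axis on a spring, 0 (down) to 0.012 m (stop). It starts to lift with the locked lens at about 7 N of pull, 6 mm at about 12 N, 10 mm at 15 N. A spring plunger inside pushes the lens out: met at lens-origin depth 9 mm (3.5 N), 8 N at the lock depth of 16 mm, 13 N at 23 mm. The lugs pass under the rim only deeper than 20 mm.
- stand: Fixed stand of the mount; origin at the centre of the underside of its round foot (84 mm diameter); x points away from the side to which the mount leans; the mouth is 25 mm on the -x side.
- power_brick: Bystander: black box 52x119x32 mm lying flat; origin under its centre.
- parts_cup: Bystander: small dark open cup, 56 mm diameter, 27 mm tall; origin under its centre.
- tape_roll: Bystander: amber tape roll lying flat, 60 mm diameter, 18 mm tall; origin under its centre.
- label_roll: Bystander: white roll lying flat, 66 mm diameter, 30 mm tall; origin under its centre.

How it is judged:
On the way, in this order (a step that is already met when the one before it is completed fails the run):
1. the lens is pushed fully in against the spring (its nose at least 19.5 mm deep in the mouth, axes in line) (z of lens in the frame of mouth below -0.0195 m and distance between lens and mouth below 0.028 m and angle between the z axis of lens and the z axis of mouth, either way round below 0.12 rad), for 0.05 s.
2. the lens is turned to the lock line and has risen into its lock (nose 13.5 to 18.5 mm deep, turned to within 0.16 rad) (z of lens in the frame of mouth between -0.0185 and -0.0135 m and angle between the x axis of lens and the x axis of mouth, either way round below 0.16 rad and angle between the z axis of lens and the z axis of mouth, either way round below 0.12 rad), for 0.05 s.
3. the gripped, locked lens is tugged so that the collar lifts more than 3 mm (value of joint collar above 0.003 m and contact force between the fingers and lens above 1 N and z of lens in the frame of mouth below -0.0125 m and angle between the x axis of lens and the x axis of mouth, either way round below 0.16 rad), for 0.1 s.
At the end, for the whole second after the job is handed in: The lens is locked in the mount: its nose 13.5 to 18.5 mm deep in the mouth, its lug line within 0.16 rad of the lock line, its axis within 0.12 rad of the mount's, the collar down (lift under 1.5 mm), the lens at rest and let go (all of step 2 and value of joint collar below 0.0015 m and linear speed of lens below 0.02 m/s); the robot touches nothing.
It fails at once if the collar is pulled out beyond 10.5 mm, to the end of its stroke (value of joint collar above 0.0105 m).
It fails at once if a bystander is moved more than 30 mm (distance of any of power_brick, parts_cup, tape_roll, label_roll from where it was at the start of the episode above 0.03 m).
It also fails if it takes over 51 s, if anything falls off the work surface, if the arm or the gripper's body presses on something with over 40 N, if the wrist force passes 120 N, or if a joint passes its speed limit or range.

### The arm

A 7-joint arm with a two-finger parallel gripper is mounted at the origin on a cart in front of the work surface, level with it; the furniture and walls round the work are solid. World frame = base frame: x ahead of the robot, y to its left, z up, the work surface at z = 0. Lengths are in m, angles in rad, forces in N, time in s.
With the tool pointing down it reaches from about 0.425 to 0.875 m from the base axis. Payload 9.9 kg.
Tool frame: the origin (TCP) lies between the finger pads; the fingertips stand 19 mm ahead of it and the grasp point (between the pads) is the TCP (arm.finger_overhang is the distance from the TCP to the fingertips, in m); z points along the fingers, y is the line along which they close (so a half turn about z gives the same grasp; the last joint's range is limited). The gripper opens to 85 mm and grips with 20 to 120 N. Pads are 22 mm wide; open, the fingers measure 114 mm over their backs; the gripper's body (76 mm by 85 mm) begins 54 mm behind the grasp point. The pads swing forward as they close: fully open they stand 13 mm farther back than shut.
Start: joints at [1.261, 0.576, 0.025, 1.437, -0.015, 1.129, -0.057], TCP at [0.151, -0.658, 0.25] pointing down, gripper open.
Joint ranges: [-2.76, 2.76], [-0.34, 2.15], [-1.52, 1.57], [0.19, 2.46], [-1.09, 4.23], [0.17, 1.99], [-2.82, 2.82]. Speed limits (rad/s): [2.22, 2.22, 3.01, 3.01, 3.14, 3.14, 3.14].

### API

Orientations are given as a unit quaternion [x, y, z, w].
In Python, from bench import arm gives the robot as it stands. The module is installed in compiled form; this text tells all that it offers.
- The arm moves only by the tool arm_command, never from a script. Its argument "rows" is one flat list of numbers, 7 for each row, row after row: the turn, a rotation vector about the world's x, y, z in degrees, then the shift along the world's x, y, z in cm, then the finger opening in cm, from 0 to 8.54. In form: [wx, wy, wz, tx, ty, tz, fingers, wx, wy, wz, tx, ty, tz, fingers, ...]. A call has 1 to 10 rows; each row is the pose to reach, as a shift and turn from the pose commanded when the call began; what a row does not reach only later rows make up. A row lasts 1/8 s, in which the tool goes at most 62.5 mm and 10.7 degrees, less where a joint would pass 70% of its speed; a pose out of reach is approached as far as the arm can. A call with a gripper value outside its range is refused whole. The fingers move at their own pace and stop on an object; "newtons" is the grip in N (left out, the last holds). Time passes only in rows, so rows that repeat a pose let the fingers close. It gives the time, the measured TCP pose, the force, the opening and the grip force at its end, in the units of the state.
- arm.state(): the state, without advancing time (a new reading comes with each control period).
- arm.camera(name): name is "side" or "top"; returns the picture (384x512x3 uint8, red, green, blue); there is no depth.
- arm.get_calibration(name): a dict with "mtx" (3x3 intrinsics, pixels), "distortion" ([k1, k2, p1, p2, k3] as OpenCV has them; the pictures are not rectified), "view" (4x4, takes a point from world to camera coordinates). Camera axes: x right, y down, z forward; pixel columns grow to the right and rows downward; lengths in m; the calibration is good to about 2 mm. A picture is of the moment at which its call begins. get_calibration takes no time and is no camera call.
- arm.close_job(): hands the job in; it is judged then, once.
The state is a dict: "time": time; "joint_pos": joint angles; "dq": joint speeds; "joint_torque": joint torques, N m; "tool_pos": TCP position; "tool_rot": TCP orientation; "ft_force": force on the tool from outside, world axes, zero at the start; "torque": the same for the moment, N m; "width": finger opening in m; "gripper_force": force on a finger pad.
Only numpy, scipy, OpenCV 4.12 (cv2) and the standard library are available. Lean on these libraries where they do the work, as an engineer would, in place of code of your own. Each camera call takes 0.05 s, during which the arm holds its last target. There are 200 camera calls.

## Working session

There is one attempt and no reset: what is moved stays moved. The work goes in short steps, Python scripts to look and compute and a tool call to move; the robot and the scene stay as the last step left them, time stands still between calls to the robot, and variables do not carry over. Pictures are saved under pics/ and viewed, at most 10 in all, crops included, and the job is handed in when it is done.

Besides the shell and the picture viewer there is one more tool, called as name(argument=value, ...) on one line, values as JSON. arm_command: Moves the arm, as the interface text tells. Its arguments: {"type":"object","properties":{"rows":{"type":"array"},"newtons":{"type":"number"}},"required":["rows"]}

```bash
mkdir -p pics
python3 - <<'E'
from bench import arm
import cv2
for n in("top","side"):
    cv2.imwrite(f"pics/{n}0.png",arm.camera(n)[:,:,::-1]); c=arm.get_calibration(n); print(n,c)
s=arm.state();print(s)
E
```

```text
top {'mtx': array([[346.81494933,   0.        , 252.10174717],
       [  0.        , 346.81494933, 189.24068392],
       [  0.        ,   0.        ,   1.        ]]), 'distortion': array([-0.0238255,  0.       ,  0.       ,  0.       ,  0.       ]), 'view': array([[-0.01409316, -0.99953781,  0.02693584,  0.00890533],
       [-0.99283668,  0.01079207, -0.118991  ,  0.52655112],
       [ 0.11864531, -0.02841985, -0.9925299 ,  0.87984994],
       [ 0.        ,  0.        ,  0.        ,  1.        ]])}
side {'mtx': array([[347.0669255 ,   0.        , 256.52631966],
       [  0.        , 347.0669255 , 195.22184759],
       [  0.        ,   0.        ,   1.        ]]), 'distortion': array([-0.10795347,  0.        ,  0.        ,  0.        ,  0.        ]), 'view': array([[ 0.93755103, -0.34695696,  0.02487827, -0.47929115],
       [-0.13145297, -0.41961366, -0.89813389,  0.16548993],
       [ 0.32205307,  0.83877604, -0.43901775,  0.70510925],
       [ 0.        ,  0.        ,  0.        ,  1.        ]])}
{'time': 0.1, 'joint_pos': array([ 1.26118573,  0.57644851,  0.02486354,  1.43781687, -0.01501254,
        1.12904277, -0.05651546]), 'dq': array([ 0.0008275 , -0.00337405,  0.00049791, -0.00118438, -0.00101207,
       -0.00277999,  0.00044861]), 'joint_torque': array([ 7.08424704e-03, -7.67301250e+01,  2.25837976e+00, -2.86604100e+01,
        1.59147300e-02,  8.54401529e-03, -1.20879230e-05]), 'tool_pos': array([ 0.1510456 , -0.65748409,  0.24953145]), 'tool_rot': array([ 9.93632776e-01,  1.12664637e-01, -1.23833854e-04, -7.55258019e-04]), 'ft_force': array([-0.05019696,  0.05017428,  0.15969068]), 'torque': array([-0.01296743,  0.0335916 , -0.03304953]), 'gripper_force': 0.0, 'width': 0.08562165339277344}
```

View pics/top0.png

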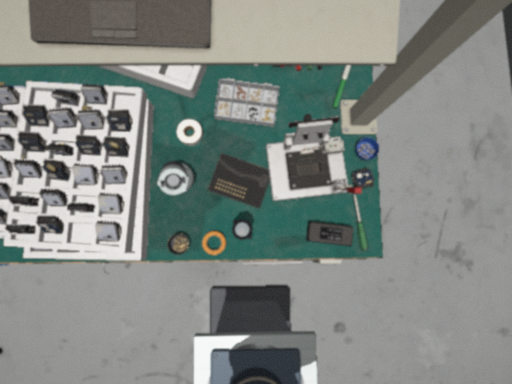

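View pics/side0.png

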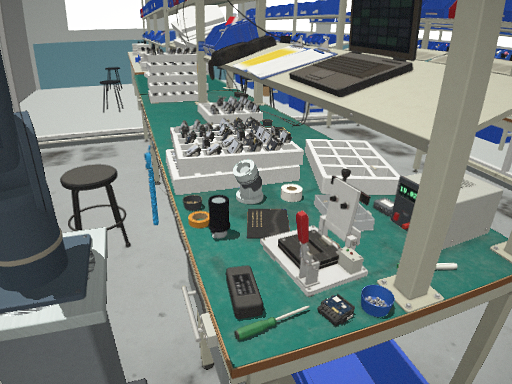

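The top view shows the lens at about (243,229), the mount at about (175,178), the tape at (213,243) and the cup at (180,242). In the side view the lens is at (219,215) and the mount at (247,180). I'll enlarge both.

Run:
```python
import cv2,numpy as np
t=cv2.imread("pics/top0.png");s=cv2.imread("pics/side0.png")
z=lambda im,x,y,w,h,k:cv2.resize(im[y:y+h,x:x+w],None,fx=k,fy=k,interpolation=cv2.INTER_CUBIC)
# 4 crops, 400x300 each
a=z(t,150,158,53,40,7.5)[:300,:397];b=z(t,220,210,53,40,7.5)[:300,:397]
c=z(s,212,150,67,60,5)[:300,:335];d=z(s,190,185,67,60,5)[:300,:335]
r1=np.hstack([a,b]);r2=np.hstack([c,d]);r2=cv2.copyMakeBorder(r2,0,0,0,r1.shape[1]-r2.shape[1],0)
cv2.imwrite("pics/c1.png",np.vstack([r1,r2]))
```

```text
(no output)
```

View pics/c1.png

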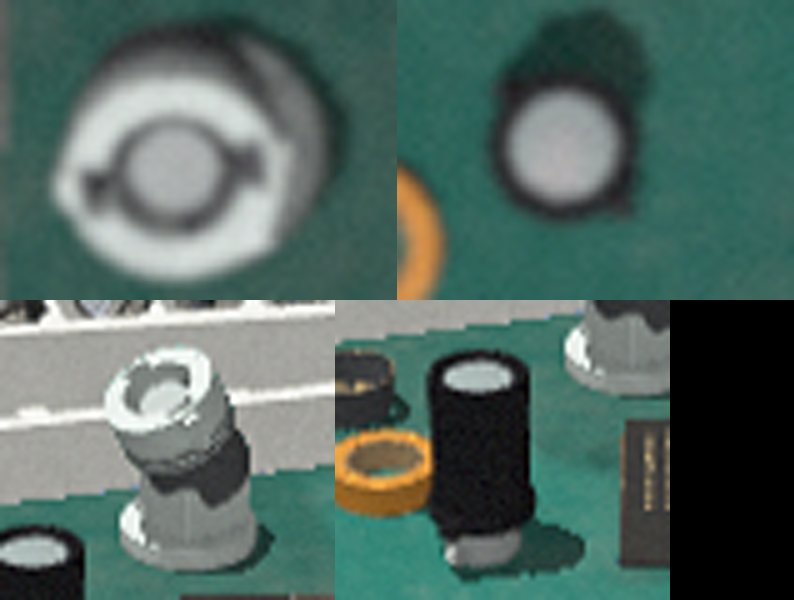

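```bash
cat > h.py <<'E'
from bench import arm
import cv2,numpy as np
from scipy.optimize import least_squares
from scipy.spatial.transform import Rotation as R
C={n:arm.get_calibration(n) for n in("top","side")}
def proj(n,P):
    c=C[n];V=c["view"];return cv2.projectPoints(np.atleast_2d(P).astype(float),cv2.Rodrigues(V[:3,:3])[0],V[:3,3],c["mtx"],c["distortion"])[0][:,0]
th=np.linspace(0,2*np.pi,360,endpoint=False)
def circ(r,z):return np.c_[r*np.cos(th),r*np.sin(th),0*th+z]
def Rm(az): # mouth z leaning 30deg toward azimuth az
    return R.from_rotvec(np.pi/6*np.array([-np.sin(az),np.cos(az),0]))
def cr(pts,x0,y0,k,ox=0,oy=0):
    p=np.array(pts,float);return np.c_[(p[:,0]-ox+.5)/k-.5+x0,(p[:,1]-oy+.5)/k-.5+y0]
def dist(n,curve,pts):
    q=proj(n,curve);return np.array([np.min(np.hypot(*(q-p).T)) for p in pts])
def foot(p):return np.array([p[0]-.025*np.cos(p[2]),p[1]-.025*np.sin(p[2]),0])
E
cat > fit.py <<'E'
from h import *
tb=cr([(113,175),(175,118),(175,233),(125,138),(220,212)],150,158,7.5)
tsl=cr([(82,192),(268,155)],150,158,7.5)
tf=cr([(172,280),(120,262),(225,270),(82,110)],150,158,7.5)
sf=cr([(105,395),(125,432),(213,360),(185,347),(150,350),(115,378)],212,150,5,0,300)
sft=cr([(118,520),(258,535),(190,572),(150,565)],212,150,5,0,300)
def res(p):
    m=np.array([p[0],p[1],.105]);A=Rm(p[2]);u=np.array([np.cos(p[3]),np.sin(p[3]),0])
    T=lambda q:A.apply(q)+m
    sl=proj("top",T(np.array([-.029*u,.029*u])))
    return np.r_[dist("top",T(circ(.0215,0)),tb),(sl-tsl).ravel(),dist("top",T(circ(.034,0)),tf),dist("side",T(circ(.034,0)),sf),dist("side",circ(.042,.003)+foot(p),sft)]
best=min((least_squares(res,[.58,.16,a,b],x_scale=[.01,.01,.1,.1]) for a in(2.6,3.1,3.6) for b in(0,1.57,3.1,-1.57)),key=lambda r:r.cost)
p=best.x;print("mount",p,best.cost);print(np.round(best.fun,1))
def rl(q):
    a=np.array([np.cos(q[2]),np.sin(q[2]),0])*.033;c=np.array([q[0],q[1],0])
    return np.r_[(proj("top",[c-a+[0,0,.029],c+a+[0,0,.029],c+[0,0,.1]])-lt).ravel(),(proj("side",[c+[0,0,.1]])-ls).ravel()]
lt=cr([(505,90),(622,208),(565,145)],220,210,7.5,397);ls=cr([(480,377)],190,185,5,335,300)
b=least_squares(rl,[.43,-.02,-.8],x_scale=[.01,.01,.1]);q=b.x;print("lens",q,np.round(b.fun,1))
np.savez("fit.npz",p=p,q=q)
t=cv2.imread("pics/top0.png");s=cv2.imread("pics/side0.png")
m=np.array([p[0],p[1],.105]);A=Rm(p[2])
def ov(n,im,x,y,w,h,k):
    o=cv2.resize(im[y:y+h,x:x+w],None,fx=k,fy=k,interpolation=cv2.INTER_CUBIC)
    u=np.array([np.cos(p[3]),np.sin(p[3]),0]);l=np.linspace(-.029,.029,30)[:,None]
    L=np.array([q[0],q[1],0]);v=np.array([np.cos(q[2]),np.sin(q[2]),0]);l2=np.linspace(-.033,.033,30)[:,None]
    for P,c in((A.apply(circ(.034,0))+m,(0,0,255)),(A.apply(circ(.0215,0))+m,(0,255,255)),(A.apply(l*u)+m,(255,0,255)),(circ(.042,0)+foot(p),(255,0,0)),(circ(.024,.1)+L,(0,0,255)),(circ(.027,.027)+L,(0,255,255)),(l2*v+L+[0,0,.027],(255,0,255))):
        for a in proj(n,P):
            a=((a+.5-[x,y])*k-.5).round().astype(int)
            if (a>=0).all() and a[0]<o.shape[1] and a[1]<o.shape[0]:o[a[1],a[0]]=c
    return o
r1=np.hstack([ov("top",t,150,158,53,40,7.5)[:300,:397],ov("top",t,220,210,53,40,7.5)[:300,:397]])
r2=np.hstack([ov("side",s,212,150,67,60,5),ov("side",s,190,185,67,60,5)]);r2=cv2.copyMakeBorder(r2,0,0,0,r1.shape[1]-r2.shape[1],0)
cv2.imwrite("pics/c2.png",np.vstack([r1,r2]))
E
python3 fit.py
```

```text
mount [ 0.53965163  0.19454221  3.52445464 -1.39097703] 5.787592545666494
[ 0.7  0.7  0.8  0.4  1.2  0.5  0.3 -0.2  0.5  0.7  0.1  0.7  1.1  0.
  0.7  0.3  0.5  0.1  0.2  1.2  0.2  1.4  1. ]
lens [ 0.42263404  0.02969613 -2.36918856] [-0.8 -1.4  1.5  1.   0.1  0.2 -0.4 -1.5]
```

View pics/c2.png

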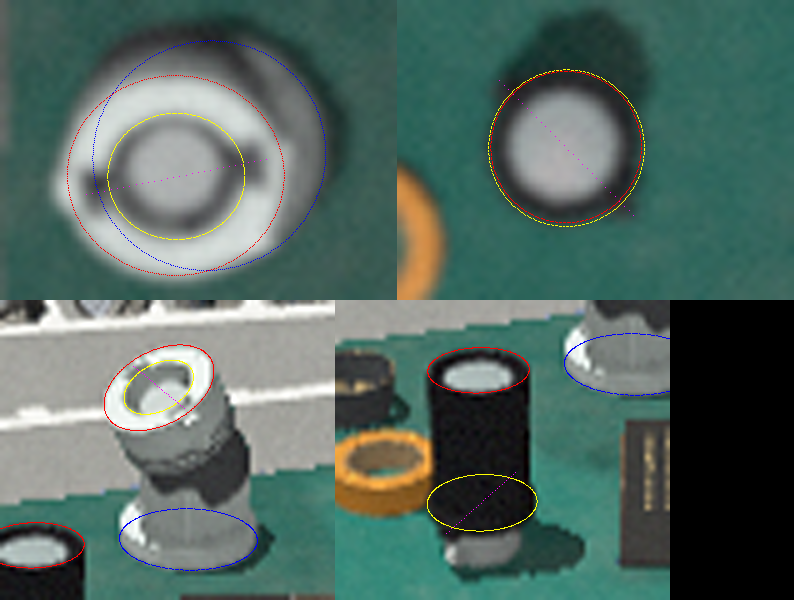

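The overlay matches well. In the top view the mouth is near (173,181) and the slot line runs nearly left–right. In both views the lens outline coincides with the model. I'll move over the lens in two legs.

arm_command(rows=[0,0,6,4,3.5,0,8.5,0,0,13,9,7.5,0,8.5,0,0,20,14,12,0,8.5,0,0,27,19,16,0,8.5,0,0,34,24,21,0,8.5,0,0,41,28,25.5,0,8.5,0,0,48,30,30,0,8.5,0,0,54,30,35,0,8.5,0,0,60,30,40,0,8.5,0,0,66,29.5,46,0,8.5])

```text
time: 1.35
tool_pos: [0.4461, -0.1965, 0.25]
tool_rot: [0.771, 0.637, 0.0, -0.0]
ft_force: [0.3, 0.2, 0.7]
width: 0.0853
gripper_force: 0.0
```

arm_command(rows=[0,0,3,-0.3,4,0,8.5,0,0,7,-0.8,9,0,8.5,0,0,10,-1.3,14,0,8.5,0,0,13,-1.8,19,0,8.5,0,0,15,-2.3,22.7,0,8.5,0,0,15,-2.3,22.7,0,8.5])

```text
time: 2.1
tool_pos: [0.4226, 0.0318, 0.2504]
tool_rot: [0.68, 0.733, 0.0, -0.0]
ft_force: [0.1, -0.8, 0.3]
width: 0.0853
gripper_force: 0.0
```

```bash
cat >> h.py <<'E'
def st():
    s=arm.state();A=R.from_quat(s["tool_rot"]).as_matrix()
    print(round(s["time"],2),"pos",np.round(s["tool_pos"]*100,2),"z",np.round(A[:,2],3),"yaw_y",round(np.degrees(np.arctan2(A[1,1],A[0,1])),1),"F",np.round(s["ft_force"],1),"w",round(s["width"]*1000,1),"g",round(s["gripper_force"],1),"q",np.round(s["joint_pos"],2))
    return s,A
E
python3 -c "
from h import *
st()"
```

```text
2.1 pos [42.26  3.18 25.04] z [ 0.     0.001 -1.   ] yaw_y 4.2 F [ 0.1 -0.8  0.3] w 85.3 g 0.0 q [ 0.25  0.23 -0.54  2.04  0.15  0.9  -0.29]
```

arm_command(rows=[0,0,0,0,-0.2,-5,8.5,0,0,0,0,-0.2,-10,8.5,0,0,0,0,-0.2,-14,8.5,0,0,0,0,-0.2,-17,8.5,0,0,0,0,-0.2,-18,8.5,0,0,0,0,-0.2,-18,8.5])

```text
time: 2.85
tool_pos: [0.4231, 0.0267, 0.0702]
tool_rot: [0.683, 0.731, -0.0, -0.0]
ft_force: [0.7, 0.0, 0.1]
width: 0.085
gripper_force: 0.0
```

arm_command(rows=[0,0,0,0,0,0,4,0,0,0,0,0,0,4,0,0,0,0,0,0,4,0,0,0,0,0,0,4,0,0,0,0,0,0,4,0,0,0,0,0,0,4], newtons=70)

```text
time: 3.6
tool_pos: [0.4236, 0.027, 0.0714]
tool_rot: [0.682, 0.731, 0.001, 0.001]
ft_force: [-1.0, -0.8, 11.7]
width: 0.0471
gripper_force: 69.8
```

```bash
python3 -c "
from h import *
st()"
```

```text
3.6 pos [42.36  2.7   7.14] z [ 0.002 -0.    -1.   ] yaw_y 3.9 F [-1.  -0.8 11.7] w 47.1 g 69.8 q [ 0.08  0.52 -0.36  2.27  0.45  0.42 -0.58]
```

arm_command(rows=[0,0,0,0,0,2,4,0,0,0,0,0,6,4,0,0,0,1,1,11,4,0,0,0,3,3,15,4,0,0,0,4,4,15,4,0,0,0,4,4,15,4,0,0,0,4,4,15,4])

```text
time: 4.47
tool_pos: [0.4616, 0.0662, 0.2189]
tool_rot: [0.682, 0.731, -0.002, -0.001]
ft_force: [-0.3, 0.6, -2.7]
width: 0.0469
gripper_force: 72.6
```

Run:
```python
from h import *
s,A=st()
t=arm.camera("top")[:,:,::-1];sd=arm.camera("side")[:,:,::-1]
cv2.imwrite("pics/top1.png",t);cv2.imwrite("pics/side1.png",sd)
pt=proj("top",s["tool_pos"])[0];ps=proj("side",s["tool_pos"])[0];print(pt,ps)
def z(im,p,w,h,k):
    x,y=int(p[0]-w/2),int(p[1]-h/2);print(x,y);return cv2.resize(im[y:y+h,x:x+w],None,fx=k,fy=k,interpolation=cv2.INTER_CUBIC)
cv2.imwrite("pics/c3.png",np.hstack([z(t,pt,50,75,8),z(sd,ps+[0,10],50,75,8)]))
```

```text
4.47 pos [46.16  6.62 21.89] z [-0.003 -0.001 -1.   ] yaw_y 3.9 F [-0.3  0.6 -2.7] w 46.9 g 72.6 q [ 0.17  0.34 -0.55  2.    0.23  0.87 -0.43]
[224.05458177 210.02359463] [229.29186768 144.32794389]
199 172
204 116
```

View pics/c3.png

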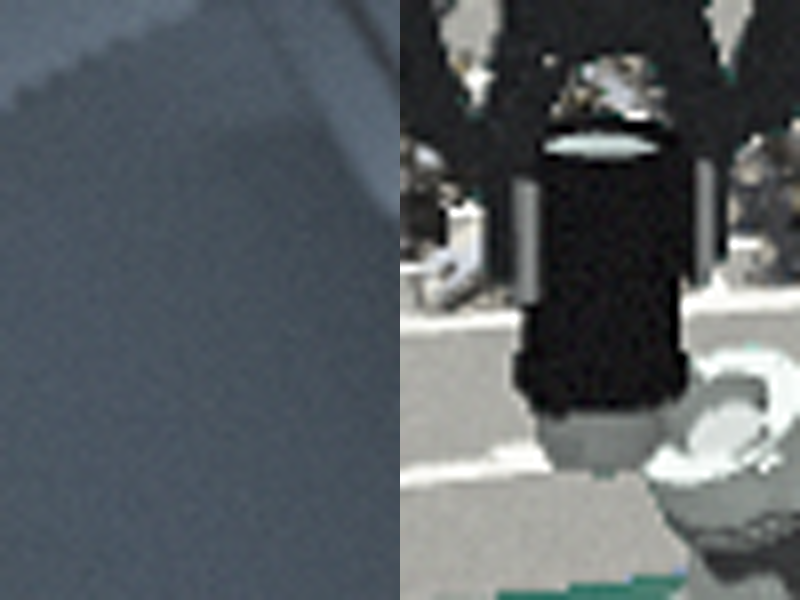

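The side view shows the lens held straight and upright between the pads, with its axis at u≈229, in line with the TCP. The top view is blocked by the arm.

```bash
cat >> h.py <<'E'
f=np.load("fit.npz");P=f["p"];Q=f["q"]
M=np.array([P[0],P[1],.105]);LOCK=.365
Rg=R.from_quat([.682,.731,.001,.001]) # tool rot at grasp
G=R.from_matrix(np.c_[[np.cos(np.radians(3.9+90)),np.sin(np.radians(3.9+90)),0],[np.cos(np.radians(3.9)),np.sin(np.radians(3.9)),0],[0,0,-1]])
LT=G.inv()*R.from_euler("z",Q[2])       # lens in tool
OFF=np.array([.0027,0,.0714])          # lens origin in tool
def lens(s):
    T=R.from_quat(s["tool_rot"]);B=Rm(P[2])*R.from_euler("z",LOCK)
    o=B.inv().apply(T.apply(OFF)+s["tool_pos"]-M);r=(B.inv()*T*LT)
    x=r.apply([1,0,0]);a=np.degrees(np.arctan2(x[1],x[0]));a=(a+90)%180-90
    print("lens in mouth mm",np.round(o*1000,1),"turn",round(a,1),"tilt",np.round(np.degrees(r.apply([0,0,1])[:2]),1),"F mouth",np.round(B.inv().apply(s["ft_force"]),1))
def go(z,turn,s=None,lat=(0,0)):
    s=s or arm.state();T=R.from_quat(s["tool_rot"]);B=Rm(P[2])*R.from_euler("z",LOCK)
    c=[(B*R.from_euler("z",np.radians(turn)+k*np.pi)*LT.inv()) for k in(0,1)]
    N=min(c,key=lambda r:(r*T.inv()).magnitude())
    p=M+B.apply([lat[0],lat[1],z])-N.apply(OFF)
    print("go",np.round((N*T.inv()).as_rotvec(degrees=True),1),np.round((p-s["tool_pos"])*100,2),"axis",np.round(B.apply([0,0,1]),3),"mx",np.round(B.apply([1,0,0]),3),"my",np.round(B.apply([0,1,0]),3))
E
python3 -c "
from h import *
s,A=st();lens(s);go(.03,80)"
```

```text
4.58 pos [46.2   6.63 21.92] z [-0.003 -0.001 -1.   ] yaw_y 3.9 F [ 0.1 -0.2 -1.3] w 46.8 g 72.6 q [ 0.17  0.34 -0.55  1.99  0.23  0.87 -0.43]
lens in mouth mm [-80.3 -88.8  96.7] turn 26.4 tilt [28.8  0.5] F mouth [-0.6 -0.3 -1.2]
go [ -3.4 -31.2  55.3] [ 3.28 10.79 -2.56] axis [-0.464 -0.187  0.866] mx [0.81  0.307 0.5  ] my [-0.359  0.933  0.009]
```

arm_command(rows=[-0.4,-4,7,0,1,2,4,-0.9,-8,15,-1,3,3,4,-1.4,-13,23,-1,5,3,4,-1.9,-18,31,0,7,3,4,-2.4,-22,39,1,9,2,4,-2.9,-26,46,2,10,1,4,-3.2,-29,52,3,10.8,-1,4,-3.4,-31.2,55.3,3.3,10.8,-2,4,-3.4,-31.2,55.3,3.3,10.8,-2.5,4,-3.4,-31.2,55.3,3.3,10.8,-2.5,4])

```text
time: 5.82
tool_pos: [0.4951, 0.1743, 0.1939]
tool_rot: [0.245, 0.934, 0.155, 0.207]
ft_force: [1.5, -0.6, -1.8]
width: 0.047
gripper_force: 72.3
```

Run:
```python
from h import *
s,A=st();lens(s);go(.01,80)
sd=arm.camera("side")[:,:,::-1].copy();cv2.imwrite("pics/side2.png",sd)
B=Rm(P[2])*R.from_euler("z",LOCK);T=R.from_quat(s["tool_rot"]);o=T.apply(OFF)+s["tool_pos"];N=T*LT
x,y,k=205,100,8;im=cv2.resize(sd[y:y+75,x:x+80],None,fx=k,fy=k,interpolation=cv2.INTER_CUBIC)
for C3,c in((B.apply(circ(.034,0))+M,(0,0,255)),(B.apply(circ(.0215,0))+M,(0,255,255)),(N.apply(circ(.02,.0))+o,(0,255,0)),(N.apply(circ(.027,.023))+o,(255,255,0)),(N.apply(circ(.024,.1))+o,(255,255,0)),(N.apply(np.c_[np.linspace(-.033,.033,80),np.zeros(80),np.full(80,.027)])+o,(255,0,255))):
    for a in proj("side",C3):
        a=((a+.5-[x,y])*k-.5).astype(int)
        if (a>=0).all() and a[0]<im.shape[1] and a[1]<im.shape[0]:im[a[1],a[0]]=c
cv2.imwrite("pics/c4.png",im)
```

```text
5.83 pos [49.51 17.43 19.39] z [ 0.463  0.188 -0.866] yaw_y 64.7 F [ 1.5 -0.6 -1.8] w 47.0 g 72.3 q [-0.07  0.3  -0.47  2.34  1.54  0.19 -0.93]
lens in mouth mm [ 0.4  0.1 30.1] turn 80.0 tilt [ 0.  -0.1] F mouth [ 0.2 -1.1 -2.2]
go [-0.  -0.1 -0.1] [ 0.9   0.36 -1.76] axis [-0.464 -0.187  0.866] mx [0.81  0.307 0.5  ] my [-0.359  0.933  0.009]
```

View pics/c4.png

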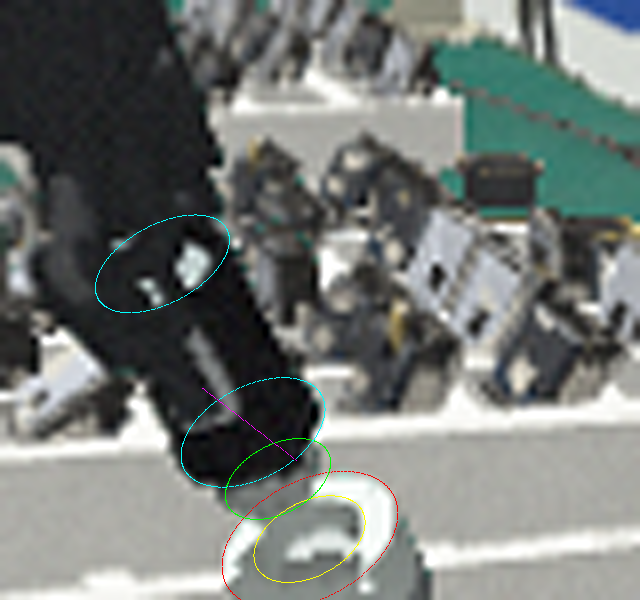

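Overlay is within about 1 px: nose rim near (278,478) in the crop and mouth at about (310,537). I'll go in along the axis.

arm_command(rows=[0,0,0,0.4,0.15,-0.8,4,0,0,0,0.9,0.36,-1.75,4,0,0,0,1.2,0.45,-2.2,4,0,0,0,1.4,0.55,-2.6,4,0,0,0,1.4,0.55,-2.6,4])

```text
time: 6.5
tool_pos: [0.5101, 0.1805, 0.1692]
tool_rot: [0.245, 0.934, 0.156, 0.208]
ft_force: [0.1, 0.1, -3.4]
width: 0.0468
gripper_force: 72.3
```

```bash
python3 -c "
from h import *
s,A=st();lens(s);go(-.008,80)"
```

```text
6.5 pos [51.01 18.05 16.92] z [ 0.465  0.189 -0.865] yaw_y 64.7 F [ 0.1  0.1 -3.4] w 46.8 g 72.3 q [-0.03  0.38 -0.56  2.34  1.8   0.26 -1.18]
lens in mouth mm [2.3 0.3 0.5] turn 80.0 tilt [-0.1 -0.1] F mouth [-1.6 -0.  -3. ]
go [-0.1  0.1 -0. ] [ 0.23  0.08 -0.84] axis [-0.464 -0.187  0.866] mx [0.81  0.307 0.5  ] my [-0.359  0.933  0.009]
```

arm_command(rows=[0,0,0,0,0,-0.3,4,0,0,0,0.1,0.05,-0.5,4,0,0,0,0.2,0.08,-0.8,4,0,0,0,0.2,0.08,-0.8,4])

```text
time: 7.0
tool_pos: [0.5121, 0.1814, 0.161]
tool_rot: [0.245, 0.934, 0.156, 0.208]
ft_force: [-0.4, 0.9, -1.7]
width: 0.0467
gripper_force: 72.3
```

```bash
python3 -c "
from h import *
s,A=st();lens(s);go(-.012,80)"
```

```text
7.0 pos [51.21 18.14 16.1 ] z [ 0.465  0.189 -0.865] yaw_y 64.7 F [-0.4  0.9 -1.7] w 46.7 g 72.3 q [-0.01  0.4  -0.59  2.34  1.86  0.29 -1.24]
lens in mouth mm [ 0.   0.3 -7.7] turn 80.0 tilt [-0.1 -0.1] F mouth [-0.9  1.  -1.4]
go [-0.1  0.1 -0.1] [ 0.22  0.07 -0.37] axis [-0.464 -0.187  0.866] mx [0.81  0.307 0.5  ] my [-0.359  0.933  0.009]
```

arm_command(rows=[0,0,0,0.2,0.1,-0.4,4,0,0,0,0.4,0.15,-0.7,4,0,0,0,0.5,0.2,-0.9,4,0,0,0,0.5,0.2,-0.9,4])

```text
time: 7.5
tool_pos: [0.517, 0.1834, 0.1521]
tool_rot: [0.245, 0.934, 0.156, 0.208]
ft_force: [-5.6, -3.1, 6.0]
width: 0.0466
gripper_force: 73.2
```

```bash
python3 -c "
from h import *
s,A=st();lens(s);go(-.022,80)"
```

```text
7.5 pos [51.7  18.34 15.21] z [ 0.465  0.189 -0.865] yaw_y 64.7 F [-5.6 -3.1  6. ] w 46.6 g 73.2 q [ 0.01  0.43 -0.61  2.34  1.9   0.32 -1.27]
lens in mouth mm [  0.2   0.3 -18. ] turn 80.0 tilt [-0.1 -0.1] F mouth [-2.5 -0.8  8.4]
go [-0.1  0.1 -0.1] [ 0.19  0.05 -0.34] axis [-0.464 -0.187  0.866] mx [0.81  0.307 0.5  ] my [-0.359  0.933  0.009]
```

The axial force matches the plunger spring, so it is going in cleanly. I'll push to the shoulder.

arm_command(rows=[0,0,0,0.15,0.06,-0.3,4,0,0,0,0.25,0.1,-0.5,4,0,0,0,0.28,0.11,-0.55,4,0,0,0,0.28,0.11,-0.55,4])

```text
time: 8.0
tool_pos: [0.5191, 0.1844, 0.1476]
tool_rot: [0.245, 0.934, 0.156, 0.209]
ft_force: [-17.2, -7.0, 25.0]
width: 0.0468
gripper_force: 76.2
```

```bash
python3 -c "
from h import *
s,A=st();lens(s);go(-.023,40)
go(-.023,0)"
```

```text
8.0 pos [51.91 18.44 14.76] z [ 0.466  0.189 -0.864] yaw_y 64.8 F [-17.2  -7.   25. ] w 46.8 g 76.2 q [ 0.01  0.45 -0.63  2.34  1.92  0.34 -1.29]
lens in mouth mm [  0.1   0.5 -23.1] turn 80.1 tilt [-0.2 -0.1] F mouth [-3.6 -0.1 30.9]
go [ 18.5   7.7 -34.7] [-0.1  -0.15 -0.07] axis [-0.464 -0.187  0.866] mx [0.81  0.307 0.5  ] my [-0.359  0.933  0.009]
go [ 37.1  15.2 -69.3] [-0.26 -0.14 -0.15] axis [-0.464 -0.187  0.866] mx [0.81  0.307 0.5  ] my [-0.359  0.933  0.009]
```

arm_command(rows=[3.7,1.5,-6.9,-0.03,-0.03,0.0,4,7.4,3.0,-13.8,-0.05,-0.07,0.0,4,11.1,4.6,-20.8,-0.07,-0.1,-0.02,4,14.8,6.1,-27.7,-0.09,-0.13,-0.03,4,18.5,7.6,-34.6,-0.11,-0.15,-0.05,4,18.5,7.6,-34.6,-0.11,-0.15,-0.05,4])

```text
time: 8.75
tool_pos: [0.5197, 0.1836, 0.1478]
tool_rot: [0.55, 0.793, 0.218, 0.143]
ft_force: [-9.9, -4.1, 21.2]
width: 0.0469
gripper_force: 74.7
```

```bash
python3 -c "
from h import *
s,A=st();lens(s);go(-.023,0);print(s['torque'])"
```

```text
8.75 pos [51.97 18.36 14.78] z [ 0.467  0.188 -0.864] yaw_y 20.3 F [-9.9 -4.1 21.2] w 46.9 g 74.7 q [ 0.13  0.49 -0.8   2.34  1.83  0.42 -1.89]
lens in mouth mm [  2.2   0.1 -23.1] turn 40.0 tilt [-0.2 -0. ] F mouth [ 1.3 -0.1 23.7]
go [ 18.5   7.7 -34.6] [-0.32 -0.06 -0.18] axis [-0.464 -0.187  0.866] mx [0.81  0.307 0.5  ] my [-0.359  0.933  0.009]
[-0.31136422  0.13072246 -0.27309571]
```

arm_command(rows=[3.7,1.5,-6.9,-0.05,-0.01,-0.03,4,7.4,3.0,-13.8,-0.1,-0.02,-0.06,4,11.1,4.6,-20.8,-0.15,-0.03,-0.08,4,14.8,6.1,-27.7,-0.2,-0.04,-0.11,4,18.5,7.6,-34.6,-0.25,-0.05,-0.14,4,19.0,7.8,-35.5,-0.25,-0.05,-0.14,4,19.0,7.8,-35.5,-0.25,-0.05,-0.14,4])

```text
time: 9.62
tool_pos: [0.5174, 0.1839, 0.1468]
tool_rot: [0.792, 0.552, 0.254, 0.057]
ft_force: [-9.2, -2.3, 21.1]
width: 0.0469
gripper_force: 74.7
```

```bash
python3 -c "
from h import *
s,A=st();lens(s);go(-.016,0);print(s['torque'])"
```

```text
9.62 pos [51.74 18.39 14.68] z [ 0.466  0.19  -0.864] yaw_y -24.5 F [-9.2 -2.3 21.1] w 46.9 g 74.7 q [ 0.23  0.53 -0.96  2.34  1.77  0.51 -2.55]
lens in mouth mm [  1.6   0.6 -22.9] turn -0.9 tilt [-0.2 -0.1] F mouth [ 2.4  1.3 23. ]
go [-0.6 -0.   0.7] [-0.41 -0.22  0.53] axis [-0.464 -0.187  0.866] mx [0.81  0.307 0.5  ] my [-0.359  0.933  0.009]
[-0.05026686 -0.29768783  0.03016923]
```

arm_command(rows=[0,0,0,-0.1,-0.05,0.2,4,0,0,0,-0.2,-0.1,0.4,4,0,0,0,-0.33,-0.13,0.6,4,0,0,0,-0.38,-0.15,0.7,4,0,0,0,-0.38,-0.15,0.7,4])

```text
time: 10.25
tool_pos: [0.514, 0.1822, 0.1527]
tool_rot: [0.793, 0.551, 0.253, 0.057]
ft_force: [5.5, 5.8, -3.7]
width: 0.0466
gripper_force: 72.7
```

Run:
```python
from h import *
s,A=st();lens(s);go(-.016,0)
sd=arm.camera("side")[:,:,::-1];cv2.imwrite("pics/c5.png",cv2.resize(sd[110:215,205:305],None,fx=5.5,fy=5.5,interpolation=cv2.INTER_CUBIC))
```

```text
10.25 pos [51.4  18.22 15.27] z [ 0.464  0.19  -0.865] yaw_y -24.5 F [ 5.5  5.8 -3.7] w 46.6 g 72.7 q [ 0.23  0.51 -0.95  2.34  1.75  0.49 -2.52]
lens in mouth mm [  1.2   0.3 -15.8] turn -1.0 tilt [-0.1 -0.1] F mouth [ 4.4  3.4 -6.8]
go [-0.6 -0.1  0.8] [-0.07 -0.05 -0.07] axis [-0.464 -0.187  0.866] mx [0.81  0.307 0.5  ] my [-0.359  0.933  0.009]
```

View pics/c5.png

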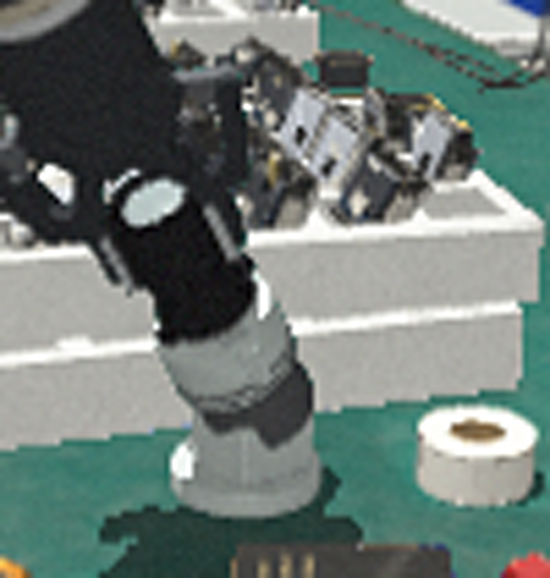

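The lens is locked: nominal depth is 15.8 mm and the axial pull on the tool is about 7 N. The picture shows the barrel seated at the collar, with the shoulder near (215,325). Now the tug, in small steps.

arm_command(rows=[0,0,0,-0.05,-0.02,0.1,4,0,0,0,-0.1,-0.04,0.19,4,0,0,0,-0.14,-0.05,0.27,4,0,0,0,-0.14,-0.05,0.27,4])

```text
time: 10.8
tool_pos: [0.5127, 0.1817, 0.1553]
tool_rot: [0.793, 0.551, 0.253, 0.057]
ft_force: [7.0, 4.4, -6.1]
width: 0.0468
gripper_force: 73.1
```

```bash
python3 -c "
from h import *
s,A=st();lens(s)"
```

```text
10.8 pos [51.27 18.17 15.53] z [ 0.464  0.19  -0.865] yaw_y -24.5 F [ 7.   4.4 -6.1] w 46.8 g 73.1 q [ 0.23  0.5  -0.95  2.34  1.74  0.49 -2.51]
lens in mouth mm [  1.2   0.4 -12.9] turn -1.0 tilt [-0.1 -0.1] F mouth [ 4.   1.6 -9.3]
```

arm_command(rows=[0,0,0,-0.05,-0.02,0.1,4,0,0,0,-0.1,-0.04,0.19,4,0,0,0,-0.15,-0.06,0.28,4,0,0,0,-0.15,-0.06,0.28,4,0,0,0,-0.15,-0.06,0.28,4])

```text
time: 11.42
tool_pos: [0.5112, 0.1812, 0.158]
tool_rot: [0.793, 0.551, 0.253, 0.056]
ft_force: [8.9, 6.4, -8.0]
width: 0.0464
gripper_force: 73.5
```

Run:
```python
from h import *
s,A=st();lens(s)
sd=arm.camera("side")[:,:,::-1];old=cv2.imread("pics/c5.png")
n=cv2.resize(sd[110:215,205:305],None,fx=5.5,fy=5.5,interpolation=cv2.INTER_CUBIC)
cv2.imwrite("pics/c6.png",np.hstack([old[250:520,100:350],n[250:520,100:350]]))
```

```text
11.43 pos [51.12 18.12 15.8 ] z [ 0.464  0.19  -0.865] yaw_y -24.5 F [ 8.9  6.4 -8. ] w 46.4 g 73.5 q [ 0.23  0.49 -0.95  2.34  1.72  0.48 -2.5 ]
lens in mouth mm [ 1.2  0.5 -9.8] turn -1.0 tilt [-0.1 -0.2] F mouth [  5.2   2.7 -12.3]
```

View pics/c6.png

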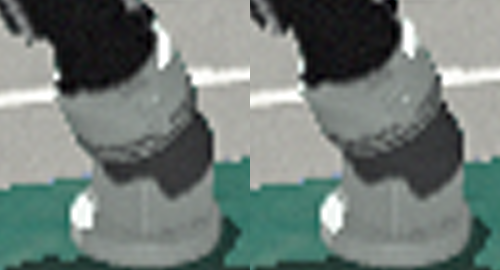

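In the right half the collar and lens sit visibly higher than in the left half: the collar's lower edge went from y≈158 to y≈150. The 12 N pull matches about 6 mm of lift. Now I'll lower it.

arm_command(rows=[0,0,0,0.05,0.02,-0.1,4,0,0,0,0.1,0.04,-0.2,4,0,0,0,0.16,0.06,-0.3,4,0,0,0,0.22,0.09,-0.42,4,0,0,0,0.29,0.12,-0.55,4,0,0,0,0.33,0.14,-0.6,4,0,0,0,0.33,0.14,-0.6,4])

```text
time: 12.35
tool_pos: [0.5138, 0.1822, 0.1522]
tool_rot: [0.793, 0.551, 0.253, 0.057]
ft_force: [-0.3, 0.6, 5.8]
width: 0.0469
gripper_force: 74.3
```

```bash
python3 -c "
from h import *
s,A=st();lens(s)"
```

```text
12.35 pos [51.38 18.22 15.22] z [ 0.464  0.189 -0.865] yaw_y -24.5 F [-0.3  0.6  5.8] w 46.9 g 74.3 q [ 0.23  0.51 -0.95  2.34  1.75  0.5  -2.53]
lens in mouth mm [  0.8   0.3 -16.2] turn -0.9 tilt [-0.1 -0.1] F mouth [2.8 0.7 5.1]
```

arm_command(rows=[0,0,0,0,0,0,8.5,0,0,0,0,0,0,8.5,0,0,0,0,0,0,8.5,0,0,0,0,0,0,8.5,0,0,0,0,0,0,8.5,0,0,0,-0.9,-0.4,1.7,8.5,0,0,0,-2.3,-0.9,4.3,8.5,0,0,0,-4.2,-1.7,7.8,8.5,0,0,0,-5,-2,12,8.5,0,0,0,-5,-2,12,8.5])

```text
time: 13.6
tool_pos: [0.4625, 0.1614, 0.2724]
tool_rot: [0.793, 0.552, 0.252, 0.057]
ft_force: [0.2, -1.1, -0.9]
width: 0.085
gripper_force: 0.0
```

arm_command(rows=[0,0,0,0,-4,3,8.5,0,0,0,0,-9,5,8.5,0,0,0,0,-14,5,8.5,0,0,0,0,-19,5,8.5,0,0,0,0,-22,5,8.5,0,0,0,0,-22,5,8.5,0,0,0,0,-22,5,8.5])

```text
time: 14.48
tool_pos: [0.4631, -0.0639, 0.3217]
tool_rot: [0.795, 0.548, 0.253, 0.058]
ft_force: [0.1, 0.5, 0.2]
width: 0.0852
gripper_force: 0.0
```

Run:
```python
from h import *
s,A=st()
B=Rm(P[2])*R.from_euler("z",LOCK);out=[]
for n,x,y in(("top",145,150),("side",205,110)):
    im=arm.camera(n)[:,:,::-1];k=7;w,h=57,80
    o=cv2.resize(im[y:y+h,x:x+w],None,fx=k,fy=k,interpolation=cv2.INTER_CUBIC)
    g=o.copy()
    for C3,c in((circ(.024,.084),(0,0,255)),(circ(.027,.015),(0,255,255)),(np.c_[np.linspace(-.033,.033,60),np.zeros(60),np.full(60,.015)],(255,0,255))):
        for a in proj(n,B.apply(C3)+M):
            a=((a+.5-[x,y])*k-.5).astype(int)
            if (a>=0).all() and a[0]<g.shape[1] and a[1]<g.shape[0]:g[a[1],a[0]]=c
    out.append(g)
cv2.imwrite("pics/c7.png",np.hstack(out))
```

```text
14.47 pos [46.31 -6.39 32.17] z [ 0.465  0.185 -0.866] yaw_y -25.0 F [0.1 0.5 0.2] w 85.2 g 0.0 q [ 1.56  0.16 -1.45  2.17 -0.19  0.5  -0.06]
```

View pics/c7.png

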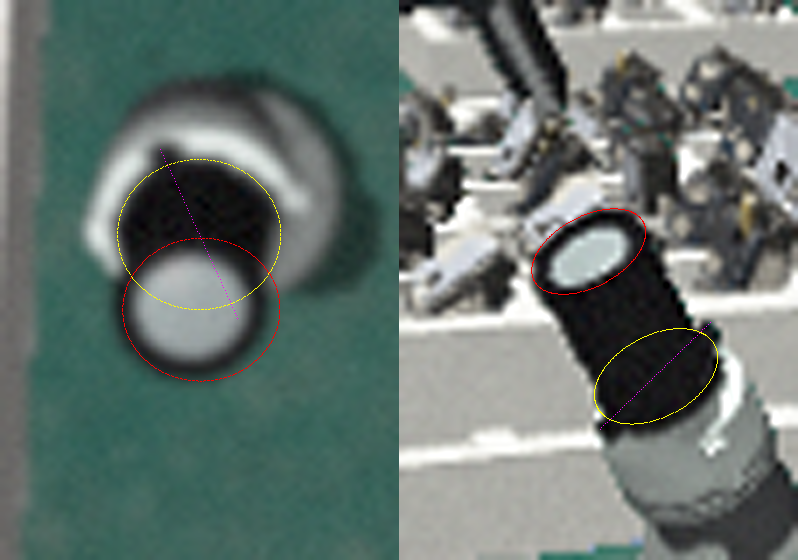

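The lens sits at the modelled lock pose in both views. The tab at crop (160,153) is on the lock line, the collar is down, and the arm is clear. Handing in.

```bash
python3 -c "
from bench import arm
print(arm.close_job())"
```

```text
the job is handed in; nothing more can be done
None
```

The lens is locked in the mount. I tugged it with about 12 N (about 6 mm of collar lift by force and tool travel), let the collar settle, released the lens, and handed the job in at about 14.6 s; no verdict came back.

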